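# Set the step attenuator by clicks and enable it

## Robot

A 6-joint arm with a two-finger parallel gripper is mounted at the origin on the work surface. World frame = base frame: x ahead of the robot, y to its left, z up, the work surface at z = 0. Lengths are in mm, angles in rad, forces in N, time in s.
With the tool pointing down it reaches from about 350 to 975 mm from the base axis. Payload 7.1 kg.
Tool frame: the origin (TCP) lies midway between the tips of the shut fingers; the grasp point (between the pads) lies 19 mm behind it (ctrl.grasp_offset is the distance from the TCP to the grasp point, in mm); z points along the fingers, y is the line along which they close (so a half turn about z gives the same grasp; the last joint's range is limited). The gripper opens to 88 mm and grips with 3 to 60 N. Pads are 20 mm wide; open, the fingers measure 115 mm over their backs; the gripper's body (75 mm by 178 mm) begins 61 mm behind the grasp point.
Start: joints at [1.083, 0.423, 1.63, -0, 1.089, -0.019], TCP at [282.352, 557.568, 222.675] pointing down, gripper open.
Joint ranges: [-3, 3], [-0.9, 2.11], [0.09, 2.58], [-1.31, 4.45], [0.11, 2.69], [-2.54, 2.54]. Speed limits (rad/s): [2.39, 2.39, 3.01, 3.14, 3.14, 3.14].

## Interface

Orientations are given as a rotation vector (axis times angle).
In Python, from workcell import sensors, viewer, ctrl gives the robot as it stands. The module is installed in compiled form; this text tells all that it offers.
- The arm moves only by the shell command python3 -m handwheel 'ROWS'. ROWS is JSON, a list of rows, each a list of 7 numbers: the shift along the tool's x, y, z in mm, then the turn, a rotation vector about the tool's x, y, z in rad, then the closure, from 0 (fully open) to 1 (shut). In form: [[x, y, z, rx, ry, rz, jaw], ...]. A call has 1 to 10 rows; each row shifts and turns the commanded pose from where the row before left it, along the tool's axes as they then stand; what a row does not reach is not made up. A row lasts 1/8 s, in which the tool goes at most 62.5 mm and 10.7 degrees, less where a joint would pass 70% of its speed; a pose out of reach is approached as far as the arm can. A call is refused whole if a number of a shift passes 62.5 or a number of a turn 0.188, either way. A call with a gripper value outside its range is refused whole. The fingers move at their own pace and stop on an object; the grip force is fixed at half the most. Time passes only in rows, so rows that do not move let the fingers close. It gives the time, the measured TCP pose, the force, the opening and the grip force at its end, in the units of the state.
- sensors.get_obs(): the state, without advancing time (a new reading comes with each control period).
- viewer.get_image(name): name is "side" or "top"; returns a dict with "frame" (400x640x3 uint8, blue, green, red), "fov_y" (degrees; the focal length in pixels is half the picture's height over the tangent of half this angle, whatever the lens; pixels are square), "cx", "cy" (the principal point, pixels), "R" (3x3) and "t" (3): a world point X has camera coordinates R X + t. Camera axes: x right, y down, z forward; pixel columns grow to the right and rows downward; lengths in mm; the calibration is good to about 2 mm. A picture is of the moment at which its call begins. There is no depth.
- ctrl.close_job(): hands the job in; it is judged then, once.
The state is a dict: "t": time; "qpos": joint angles; "qvel": joint speeds; "joint_torque": joint torques, N m; "ee_pos": TCP position; "orientation": TCP orientation; "ft_force": force on the tool from outside, world axes, zero at the start; "moment": the same for the moment, N m; "width": finger opening in mm; "grasp_force": force on a finger pad.
Only numpy, scipy, OpenCV 4.12 (cv2) and the standard library are available. Lean on these libraries where they do the work, as an engineer would, in place of code of your own. Each camera call takes 0.05 s, during which the arm holds its last target. There are 200 camera calls.

## Task

On the blue-faced attenuator, turn the black knob gently anticlockwise until you feel its spring stop, then clockwise exactly six clicks from the stop without going past the sixth, and only then press the green button well down, gently, and let it come back up. Do not force the knob beyond first feeling the stop, and leave the white-faced instrument and the other things on the bench alone.

Things in the scene. Friction and masses are not known exactly. Their poses are not given: they have to be found in the camera images.
- attenuator: Instrument bolted to the bench: grey case with a blue top panel, 170 mm (its x) by 260 mm (its y) by 70 mm high. Origin at the centre of its underside; x points away from the operator, y to the operator's left, z up. It may be left or right of a look-alike black case with a white panel, red knob and yellow button (leave that alone).
- knob_axis (a point): Fixed point on the vertical turning axis of the attenuator's black knob, at (0, 50, 91) mm in the attenuator's frame; it does not turn with the knob. The knob is a round, finely ribbed cylinder of 36 mm diameter from 74 to 108 mm above the case's underside, on a washer 48 mm across and 4 mm high. It may be gripped at any yaw.
- needle_tip (a point): Middle of the small red needle (12 mm long) in the paper window beside the knob, 72 mm above the case's underside. The knob drives it 1.5 mm along the attenuator's -y per click clockwise (from above); at click 0 it lies at (66, 57.5, 72) mm in the attenuator's frame. Readings are too coarse to tell the click from the needle's place alone.
- needle_zero (a point): Fixed point of the window where the needle lies at click 0, at (66, 57.5, 72) mm in the attenuator's frame.
- enable_top (a point): Centre of the top of the green push button, a disc of 28 mm diameter in a black collar of 44 mm (12 mm high), at (0, -70, 94) mm in the attenuator's frame when up; it moves with the button.
- enable: The green push button itself (28 mm disc). Its origin lies 20 mm below point enable_top when up. It travels straight down 8 mm: about 2 N starts it, 4.2 N takes it half way, 6.5 N takes it fully down; its spring brings it back up.
- source: The look-alike instrument to leave alone: black case, white panel, red knob, yellow button; same sizes and frame as the attenuator, bolted down.
- meter: Grey clamp meter, 220 x 62 x 30 mm, lying on the bench; a bystander, origin under its middle; leave where it is.
- tumbler: Clear glass tumbler, 72 mm across, 85 mm high; a bystander, origin under its middle; leave where it is.
- flux: White bottle with red label and green cap, 70 mm across, 180 mm high; a bystander, origin under its middle; leave where it is.
- tape: Yellow roll of tape, 90 mm across, 18 mm high; a bystander, origin under its middle; leave where it is.
- driver: Screwdriver with an orange handle, lying on the bench; a bystander, origin under its middle; leave where it is.
- case: Black spectacle-type case, 75 x 150 x 28 mm; a bystander, origin under its middle; leave where it is.
- knob_top (a point): Fixed point at the centre of the knob's flat top, (0, 50, 108) mm; it does not turn. A click is 20 degrees; notches are clicks 0 to 10. A click resists with about 0.1 N m, then pulls into the next notch and holds there when let go. The knob starts at click 2, 3 or 4. At click 0 the white line on top points at the first of eleven ticks; each click clockwise is one tick on.
- knob_foot (a point): Fixed point on the knob's axis at its lower face, (0, 50, 74) mm. The stop: turned anticlockwise beyond click 0, the knob meets a spring from 2 degrees on: about 0.2 N m at 5 degrees and 0.35 to 0.4 N m at 9 degrees, which is too much. Let go, it springs back to click 0.

How it is judged (in metres and radians):
On the way, in this order (a step that is already met when the one before it is completed fails the run):
1. the knob is turned back to its stop (click 0) (y of needle_tip in the frame of needle_zero above -0.0004 m), for 0.1 s.
2. the knob rests on the sixth click from the stop (y of needle_tip in the frame of needle_zero between -0.0095 and -0.0085 m), for 0.3 s.
3. the green button is pressed at least half way (4 mm) down (z of enable_top in the frame of attenuator below 0.09 m and y of needle_tip in the frame of needle_zero below -0.0085 m), for 0.02 s.
At the end, for the whole second after the job is handed in: The knob rests on the sixth click from its stop (needle 9 mm along -y from its zero, within 0.5 mm, a third of a click) and the green button has come back up (less than 1 mm down) (all of step 2 and z of enable_top in the frame of attenuator above 0.093 m); the robot touches nothing.
It fails at once if the knob is forced more than 9 degrees past its stop (about 0.4 N m) (y of needle_tip in the frame of needle_zero above 0.0007 m).
It fails at once if the knob is turned past the sixth click (more than half way to the seventh) (y of needle_tip in the frame of needle_zero below -0.0098 m).
It fails at once if the green button is pressed before the knob is set (z of enable_top in the frame of attenuator below 0.091 m and y of needle_tip in the frame of needle_zero above -0.008 m).
It fails at once if the green button is pressed with over 30 N (contact force between anything else and enable above 30 N).
It fails at once if the white-faced instrument is touched with over 3 N, or a bystander is moved more than 20 mm (contact force between anything else and source above 3 N or distance of any of meter, tumbler, flux, tape, driver, case from where it was at the start of the episode above 0.02 m).
It also fails if it takes over 72 s, if anything falls off the work surface, if the arm or the gripper's body presses on something with over 40 N, if the wrist force passes 120 N, or if a joint passes its speed limit or range.

## Working session

There is one attempt and no reset: what is moved stays moved. The work goes in short steps, Python scripts to look and compute and a shell command to move; the robot and the scene stay as the last step left them, time stands still between calls to the robot, and variables do not carry over. Pictures are saved under pics/ and viewed, at most 10 in all, crops included, and the job is handed in when it is done.

```bash
mkdir -p pics; python3 - <<'E'
from workcell import sensors, viewer, ctrl
import cv2,pickle
d={}
for n in("top","side"):
    d[n]=viewer.get_image(n); cv2.imwrite(f"pics/{n}0.png",d[n]["frame"])
    print(n,d[n]["fov_y"],d[n]["cx"],d[n]["cy"],d[n]["R"],d[n]["t"])
pickle.dump(d,open("im0.pkl","wb"))
print(sensors.get_obs(),ctrl.grasp_offset)
E
```

```text
top 51.48725459531673 320.00699932454097 198.1216372547757 [[ 0.02313142 -0.99970268 -0.00771327]
 [-0.99847716 -0.02271517 -0.05027314]
 [ 0.05008298  0.00886441 -0.99870572]] [ -45.14607274  553.18829437 1432.25623421]
side 44.683678309305414 314.1567839425975 206.27634901068365 [[ 0.84356845 -0.53677158  0.01638733]
 [-0.31665221 -0.52182038 -0.79210786]
 [ 0.43373223  0.66300812 -0.61016112]] [-499.00550371  229.29399207 1169.49557252]
{'t': 0.1, 'qpos': array([ 1.08300228e+00,  4.23767521e-01,  1.63058402e+00, -2.13907317e-05,
        1.08863519e+00, -1.90264712e-02]), 'qvel': array([-0.00047036, -0.00142829, -0.00032799, -0.00213039,  0.00044297,
        0.0008005 ]), 'joint_torque': array([ 2.26028970e-05, -5.45615923e+01, -2.74325538e+01,  6.44340017e-02,
        1.88108889e-02, -9.40474638e-05]), 'ee_pos': array([282.12963703, 557.13832004, 221.98912056]), 'orientation': array([-7.29522749e-01, -3.05537490e+00,  2.12711581e-03]), 'ft_force': array([-0.43608734, -0.45035238, -0.39523365]), 'moment': array([ 0.01928512,  0.01307271, -0.02775675]), 'grasp_force': 0.0, 'width': 87.91478647899848} 18.700000000000003
```

View pics/top0.png

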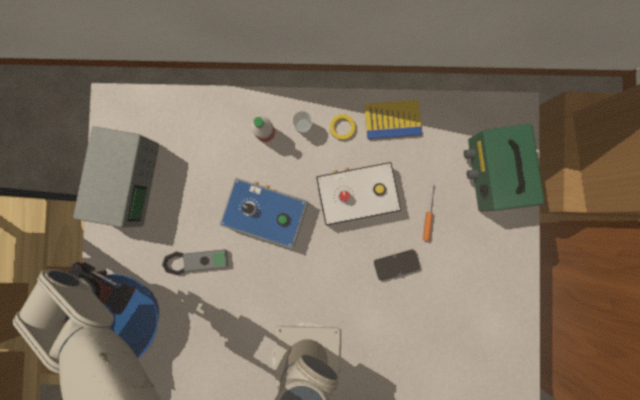

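View pics/side0.png

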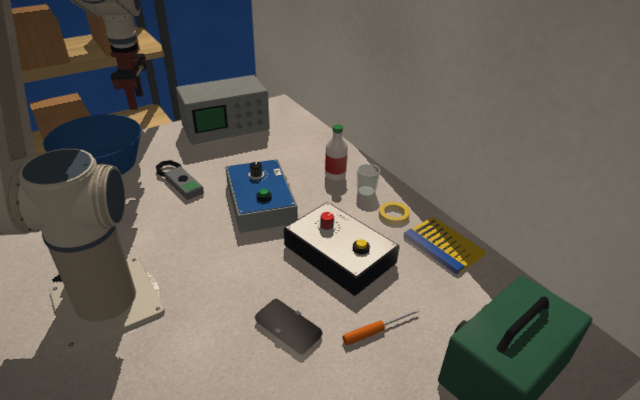

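The top view shows the attenuator at about (265,212), with its knob at (249,208) and button at (283,219). In the side view, the knob is at (256,170) and the button at (264,194). Next I'll measure them properly.

```bash
cat > h.py <<'E'
import numpy as np, cv2
def ray(c,p):
    f=200/np.tan(np.radians(c["fov_y"]/2)); R=np.array(c["R"]);t=np.array(c["t"])
    d=R.T@np.array([(p[0]-c["cx"])/f,(p[1]-c["cy"])/f,1]); return -R.T@t,d/np.linalg.norm(d)
def plane(c,p,z):
    o,d=ray(c,p); return o+d*(z-o[2])/d[2]
def tri(c1,p1,c2,p2):
    o1,d1=ray(c1,p1);o2,d2=ray(c2,p2)
    s=np.linalg.lstsq(np.c_[d1,-d2],o2-o1,rcond=None)[0]
    a,b=o1+d1*s[0],o2+d2*s[1]; return (a+b)/2,np.linalg.norm(a-b)
def proj(c,X):
    f=200/np.tan(np.radians(c["fov_y"]/2)); q=np.array(c["R"])@X+np.array(c["t"]); return f*q[:2]/q[2]+[c["cx"],c["cy"]]
def blob(c,lo,hi,box):
    x0,y0,x1,y1=box; h=cv2.cvtColor(c["frame"],cv2.COLOR_BGR2HSV)[y0:y1,x0:x1]
    m=cv2.inRange(h,np.array(lo),np.array(hi)); cs,_=cv2.findContours(m,cv2.RETR_EXTERNAL,cv2.CHAIN_APPROX_NONE)
    k=max(cs,key=cv2.contourArea); M=cv2.moments(k); return k.reshape(-1,2)+[x0,y0],np.array([M["m10"]/M["m00"]+x0,M["m01"]/M["m00"]+y0]),M["m00"]
E
python3 - <<'E'
import pickle
from h import *
d=pickle.load(open("im0.pkl","rb"));T,S=d["top"],d["side"]
bx={"top":(210,165,315,260),"side":(215,145,305,240)}
C={}
for n in d:
    k,c,a=blob(d[n],(100,120,60),(125,255,255),bx[n])
    q=cv2.boxPoints(cv2.minAreaRect(cv2.convexHull(k.astype(np.float32)))) if n=="top" else cv2.approxPolyDP(cv2.convexHull(k.astype(np.int32)),4,True).reshape(-1,2)
    print(n,"blue",q.round(1).tolist())
    g=blob(d[n],(45,120,40),(80,255,255),bx[n]); C[n]=g[1]; print("green",g[1],g[2])
    if n=="top":
        w=np.array([plane(T,p,70)[:2] for p in q]); print(w.round(1),np.linalg.norm(w-np.roll(w,1,0),axis=1)); print("centre",w.mean(0))
print("button",tri(T,C["top"],S,C["side"]))
im=np.hstack([cv2.resize(T["frame"][170:255,215:310],None,fx=4.2,fy=4.2,interpolation=cv2.INTER_CUBIC)[:357],cv2.resize(S["frame"][150:235,215:310],None,fx=4.2,fy=4.2,interpolation=cv2.INTER_CUBIC)[:357]])
cv2.imwrite("pics/crop0.png",im);print(im.shape)
E
```

```text
top blue [[225.0, 217.0], [231.0, 217.0], [231.0, 223.0], [225.0, 223.0]]Traceback (most recent call last):
  File "<stdin>", line 10, in <module>
  File "h.py", line 16, in blob
    k=max(cs,key=cv2.contourArea); M=cv2.moments(k); return k.reshape(-1,2)+[x0,y0],np.array([M["m10"]/M["m00"]+x0,M["m01"]/M["m00"]+y0]),M["m00"]
ValueError: max() iterable argument is empty
```

```bash
python3 - <<'E'
import pickle
from h import *
d=pickle.load(open("im0.pkl","rb"));T,S=d["top"],d["side"]
H=lambda c,u,v:cv2.cvtColor(c["frame"],cv2.COLOR_BGR2HSV)[v,u].tolist()
print([H(T,u,v) for u,v in((270,205),(260,225),(283,219),(249,208),(228,220))],[H(S,u,v) for u,v in((240,180),(275,180),(264,194),(256,170))])
im=np.hstack([cv2.resize(c["frame"][a:a+85,215:310],None,fx=4.2,fy=4.2,interpolation=cv2.INTER_CUBIC) for c,a in((T,170),(S,150))])
cv2.imwrite("pics/crop0.png",im);print(im.shape)
E
```

```text
[[107, 117, 133], [107, 116, 127], [63, 109, 129], [8, 17, 60], [105, 120, 132]] [[106, 169, 122], [106, 172, 123], [66, 179, 57], [0, 0, 30]]
(357, 798, 3)
```

View pics/crop0.png

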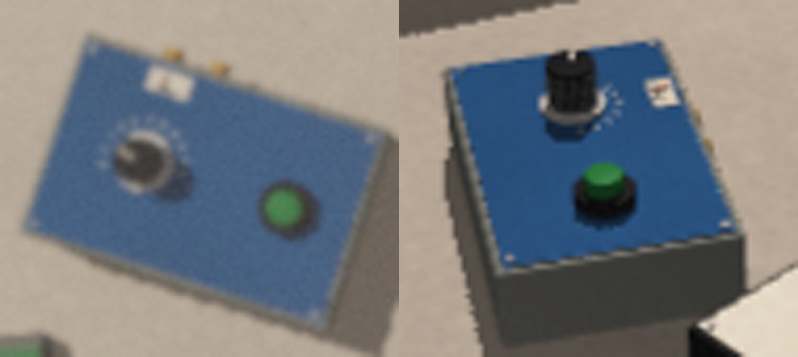

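The zoomed crops show the knob top at about (248,207) in the top view and (256,164) in the side view. The button top is at (283,219) and (264,193).

```bash
python3 - <<'E'
import pickle
from h import *
d=pickle.load(open("im0.pkl","rb"));T,S=d["top"],d["side"]
k,c,a=blob(T,(97,80,90),(120,255,255),(210,165,315,260))
q=cv2.boxPoints(cv2.minAreaRect(cv2.convexHull(k.astype(np.float32))))
w=np.array([plane(T,p,70)[:2] for p in q]);print("top rect",w.round(1).tolist(),np.linalg.norm(w-np.roll(w,1,0),axis=1),"c",w.mean(0))
k2,c2,a2=blob(S,(97,120,70),(120,255,255),(215,145,305,240))
q2=cv2.approxPolyDP(cv2.convexHull(k2.astype(np.int32)),3,True).reshape(-1,2);print(q2.tolist(),[plane(S,p,70)[:2].round(1).tolist() for p in q2])
gt=blob(T,(45,80,60),(85,255,255),(270,205,300,235));gs=blob(S,(45,120,40),(85,255,255),(250,180,285,210))
print("green",gt[1:],gs[1:],tri(T,gt[1],S,gs[1]),plane(T,gt[1],94))
# knob dark top
kt=blob(T,(0,0,0),(180,90,85),(240,195,258,218));print("knob dark",kt[1:],plane(T,kt[1],100))
ks=blob(S,(0,0,0),(180,255,45),(245,155,270,180));print(ks[1:],tri(T,kt[1],S,ks[1]))
print("knobtop manual",tri(T,(215+137/4.2,170+157/4.2),S,(215+172/4.2,150+60/4.2)))
E
```

```text
top rect [[459.4, 294.4], [606.3, 251.8], [536.3, 18.8], [390.3, 62.3]] [242.07671786 152.97832395 243.2950075  152.36308283] c [498.09242677 156.82085045]
[[276, 161], [294, 204], [239, 210], [228, 167]] [[601.6, 244.4], [535.7, 20.4], [391.8, 75.7], [456.7, 290.8]]
green (array([282.08536585, 219.19512195]), 41.0) (array([263.32087227, 192.49221184]), 53.5) (array([477.22080368,  90.74700357,  88.35925758]), np.float64(1.4834651631962648)) [477.89180097  89.83909203  94.        ]
knob dark (array([248.40672783, 208.55045872]), 54.5) [510.19066668 200.67190921 100.        ]
(array([255.38461538, 169.52790347]), 110.5) (array([509.50952451, 202.50236384,  92.35566936]), np.float64(1.9011267584064615))
knobtop manual (array([512.63867442, 202.07039365, 110.27778183]), np.float64(2.441882393392861))
```

```bash
cat > st.py <<'E'
import sys,numpy as np
from workcell import sensors
from scipy.spatial.transform import Rotation as Ro
o=sensors.get_obs();R=Ro.from_rotvec(o["orientation"]).as_matrix()
print("t",o["t"],"pos",o["ee_pos"].round(2),"yaw(tool x)",round(float(np.degrees(np.arctan2(R[1,0],R[0,0]))),2),"tilt",R[:,2].round(4),"q6",round(o["qpos"][5],3),"F",o["ft_force"].round(2),"M",o["moment"].round(3),"w",round(o["width"],2),"g",round(o["grasp_force"],2))
if len(sys.argv)>3:
    print("tool shift",(R.T@(np.array([float(a) for a in sys.argv[1:4]])-o["ee_pos"])).round(2))
E
python3 st.py 512.5 204 150
```

```text
t 0.1 pos [282.13 557.14 221.99] yaw(tool x) 153.14 tilt [-6.0e-04 -1.2e-03 -1.0e+00] q6 -0.019 F [-0.44 -0.45 -0.4 ] M [ 0.019  0.013 -0.028] w 87.91 g 0.0
tool shift [-365.06 -210.87   72.28]
```

```bash
python3 -m handwheel '[[-45,-26,0,0,0,0,0],[-45,-26,0,0,0,0,0],[-45,-26,0,0,0,0,0],[-45,-26,0,0,0,0,0],[-45,-26,0,0,0,0,0],[-45,-26,0,0,0,0,0],[-45,-26,0,0,0,0,0],[-45,-26,0,0,0,0,0],[0,0,0,0,0,0.12,0],[0,0,0,0,0,0.12,0]]'
python3 -m handwheel '[[0,0,0,0,0,0.12,0],[0,0,0,0,0,0.12,0],[0,0,0,0,0,0.12,0],[0,0,0,0,0,0.12,0],[0,0,30,0,0,0,0],[0,0,30,0,0,0,0],[0,0,0,0,0,0,0],[0,0,0,0,0,0,0]]'
python3 st.py 512.5 204 85
python3 - <<'E'
from h import *
from workcell import viewer
a,b=viewer.get_image("top"),viewer.get_image("side")
cv2.imwrite("pics/hover.png",np.hstack([cv2.resize(c["frame"][y:y+110,x:x+110],None,fx=3.6,fy=3.6,interpolation=cv2.INTER_CUBIC) for c,x,y in((a,195,155),(b,200,110))]))
E
```

```text
t: 1.35
ee_pos: [509.7, 208.3, 222.3]
orientation: [-1.099, -2.943, 0.001]
ft_force: [-0.8, 0.1, -0.8]
width: 87.7
grasp_force: 0.0
t: 2.35
ee_pos: [510.0, 209.5, 163.4]
orientation: [1.759, 2.603, 0.001]
ft_force: [0.1, -1.2, 1.1]
width: 87.7
grasp_force: 0.0
t 2.35 pos [509.96 209.54 163.38] yaw(tool x) 111.89 tilt [ 5.e-04  2.e-04 -1.e+00] q6 -0.014 F [ 0.1  -1.22  1.15] M [0.012 0.011 0.062] w 87.7 g 0.0
tool shift [-6.09  0.25 78.38]
```

View pics/hover.png

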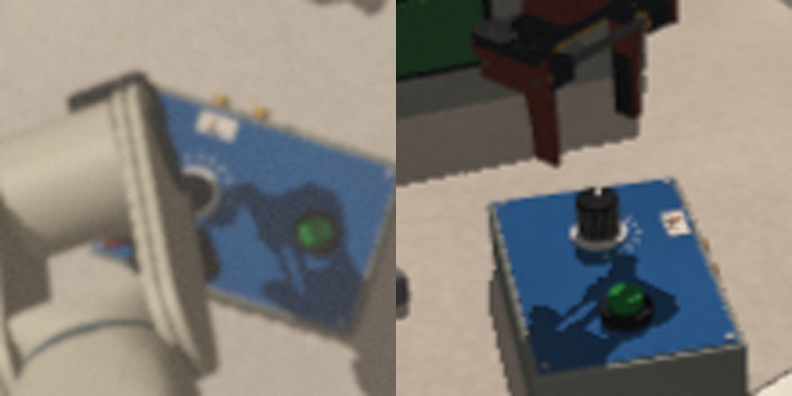

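The hover picture shows the fingers above and left of the knob. In the side view, the tips are at about (242,155) and (264,142), and the knob top is at (257,164). Next I'll check how the camera projection compares with the TCP.

```bash
python3 - <<'E'
from h import *
import pickle
d=pickle.load(open("im0.pkl","rb"))
print(proj(d["side"],np.array([510,209.5,163.4])),"seen mid (253.3,148.9)")
for X in([512.5,204,108],[512.5,202,108],[512,202,74]): print(X,proj(d["side"],np.array(X)),proj(d["top"],np.array(X)))
E
```

```text
[253.38688086 148.09674089] seen mid (253.3,148.9)
[512.5, 204, 108] [256.06947971 164.64821411] [246.96794057 207.75695205]
[512.5, 202, 108] [256.37458858 164.95830545] [247.58041793 207.77101685]
[512, 202, 74] [256.85406717 174.43666756] [249.42881231 208.1957559 ]
```

```bash
python3 -m handwheel '[[-6,0,20,0,0,0,0],[0,0,20,0,0,0,0],[0,0,20,0,0,0,0],[0,0,10,0,0,0,0],[0,0,8,0,0,0,0],[0,0,0,0,0,0,0],[0,0,0,0,0,0,0]]'; python3 st.py 512.5 204 85
```

```text
t: 3.32
ee_pos: [512.2, 204.0, 85.2]
orientation: [1.759, 2.602, 0.001]
ft_force: [-0.5, 0.5, 0.4]
width: 87.7
grasp_force: 0.0
t 3.325 pos [512.18 203.96  85.23] yaw(tool x) 111.89 tilt [ 9.e-04  3.e-04 -1.e+00] q6 -0.025 F [-0.5   0.46  0.37] M [-0.052  0.032 -0.007] w 87.7 g 0.0
tool shift [-0.08  0.31  0.23]
```

```bash
python3 -m handwheel '[[0,0,0,0,0,0,0.3],[0,0,0,0,0,0,0.45],[0,0,0,0,0,0,0.52],[0,0,0,0,0,0,0.56],[0,0,0,0,0,0,0.58],[0,0,0,0,0,0,0.6],[0,0,0,0,0,0,0.62],[0,0,0,0,0,0,0.64]]'; python3 st.py
```

```text
t: 4.32
ee_pos: [512.1, 203.9, 84.7]
orientation: [1.759, 2.602, 0.001]
ft_force: [2.3, 1.3, -1.1]
width: 35.5
grasp_force: 30.0
t 4.325 pos [512.14 203.92  84.72] yaw(tool x) 111.89 tilt [ 7.e-04  2.e-04 -1.e+00] q6 -0.025 F [ 2.33  1.27 -1.14] M [ 0.072 -0.337 -0.002] w 35.45 g 30.0
```

```bash
python3 -m handwheel '[[0,0,0,0,0,-0.03,0.7],[0,0,0,0,0,-0.03,0.7],[0,0,0,0,0,-0.03,0.7],[0,0,0,0,0,0,0.7]]' >/dev/null; python3 st.py
python3 -m handwheel '[[0,0,0,0,0,-0.03,0.7],[0,0,0,0,0,-0.03,0.7],[0,0,0,0,0,0,0.7]]' >/dev/null; python3 st.py
python3 -m handwheel '[[0,0,0,0,0,-0.03,0.7],[0,0,0,0,0,-0.03,0.7],[0,0,0,0,0,0,0.7]]' >/dev/null; python3 st.py
python3 -m handwheel '[[0,0,0,0,0,-0.07,0.7],[0,0,0,0,0,-0.07,0.7],[0,0,0,0,0,0,0.7]]' >/dev/null; python3 st.py
```

```text
t 4.825 pos [512.19 203.97  84.72] yaw(tool x) 117.08 tilt [ 9.e-04  3.e-04 -1.e+00] q6 -0.115 F [ 4.43  2.58 -3.95] M [ 0.283 -0.736 -0.057] w 35.6 g 30.0
t 5.2 pos [512.28 203.99  84.71] yaw(tool x) 120.52 tilt [ 1.e-03  4.e-04 -1.e+00] q6 -0.175 F [ 4.53  1.7  -4.37] M [ 0.317 -0.778 -0.031] w 35.35 g 30.0
t 5.575 pos [512.39 204.04  84.75] yaw(tool x) 123.96 tilt [ 1.3e-03  5.0e-04 -1.0e+00] q6 -0.235 F [ 5.51  2.39 -4.51] M [ 0.369 -0.889  0.015] w 35.17 g 30.0
t 5.95 pos [512.54 204.17  84.72] yaw(tool x) 132.0 tilt [ 1.6e-03  7.0e-04 -1.0e+00] q6 -0.376 F [ 4.76  2.2  -5.68] M [ 0.55 -0.97 -0.02] w 35.69 g 30.0
```

```bash
for i in 1; do :; done
python3 -m handwheel '[[0,0,0,0,0,-0.045,0.7],[0,0,0,0,0,-0.045,0.7],[0,0,0,0,0,0,0.7]]' >/dev/null; python3 st.py
python3 -m handwheel '[[0,0,0,0,0,-0.03,0.7],[0,0,0,0,0,-0.03,0.7],[0,0,0,0,0,0,0.7]]' >/dev/null; python3 st.py
python3 -m handwheel '[[0,0,0,0,0,-0.045,0.7],[0,0,0,0,0,-0.045,0.7],[0,0,0,0,0,0,0.7]]' >/dev/null; python3 st.py
python3 -m handwheel '[[0,0,0,0,0,-0.055,0.7],[0,0,0,0,0,-0.05,0.7],[0,0,0,0,0,0,0.7]]' >/dev/null; python3 st.py
```

```text
t 6.325 pos [512.64 204.28  84.75] yaw(tool x) 137.14 tilt [ 1.8e-03  9.0e-04 -1.0e+00] q6 -0.465 F [ 5.44  3.62 -5.44] M [ 0.508 -0.937  0.005] w 35.49 g 30.0
t 6.7 pos [512.69 204.33  84.75] yaw(tool x) 140.56 tilt [ 0.0019  0.001  -1.    ] q6 -0.525 F [ 5.64  4.01 -6.19] M [ 0.636 -1.021 -0.063] w 35.76 g 30.0
t 7.075 pos [512.8  204.45  84.76] yaw(tool x) 145.74 tilt [ 0.0022  0.0011 -1.    ] q6 -0.616 F [ 6.41  3.54 -6.57] M [ 0.74  -1.034  0.044] w 35.37 g 30.0
t 7.45 pos [512.85 204.6   84.75] yaw(tool x) 151.75 tilt [ 0.0023  0.0014 -1.    ] q6 -0.721 F [ 6.06  4.34 -6.2 ] M [ 0.873 -1.029  0.047] w 35.78 g 30.0
```

```bash

python3 -m handwheel '[[0,0,0,0,0,-0.025,0.7],[0,0,0,0,0,-0.025,0.7],[0,0,0,0,0,0,0.7]]' >/dev/null; python3 st.py
python3 -m handwheel '[[0,0,0,0,0,0,0.7]]' >/dev/null; python3 st.py
python3 -m handwheel '[[0,0,0,0,0,-0.035,0.7],[0,0,0,0,0,0,0.7]]' >/dev/null; python3 st.py
python3 -m handwheel '[[0,0,0,0,0,0,0.7]]' >/dev/null; python3 st.py;python3 -m handwheel '[[0,0,0,0,0,0,0.7]]' >/dev/null; python3 st.py
```

```text
t 7.825 pos [512.87 204.63  84.75] yaw(tool x) 154.58 tilt [ 0.0023  0.0015 -1.    ] q6 -0.77 F [ 7.08  5.89 -6.72] M [ 0.918 -1.055 -0.102] w 35.28 g 30.0
t 7.95 pos [512.86 204.67  84.74] yaw(tool x) 154.57 tilt [ 0.0023  0.0015 -1.    ] q6 -0.77 F [ 5.95  5.65 -8.17] M [ 0.92  -1.128 -0.129] w 35.57 g 30.0
t 8.2 pos [512.9  204.67  84.76] yaw(tool x) 156.58 tilt [ 0.0024  0.0017 -1.    ] q6 -0.805 F [ 7.23  5.44 -7.21] M [ 1.077 -1.167 -0.182] w 35.41 g 30.0
t 8.325 pos [512.91 204.67  84.74] yaw(tool x) 156.56 tilt [ 0.0024  0.0017 -1.    ] q6 -0.805 F [ 6.02  5.25 -6.77] M [ 1.014 -1.105 -0.178] w 34.94 g 30.0
t 8.45 pos [512.87 204.69  84.73] yaw(tool x) 156.56 tilt [ 0.0023  0.0016 -1.    ] q6 -0.805 F [ 6.46  5.01 -7.55] M [ 1.077 -1.076 -0.154] w 35.68 g 30.0
```

```bash

python3 -m handwheel '[[0,0,0,0,0,-0.02,0.7],[0,0,0,0,0,0,0.7]]' >/dev/null; python3 st.py
python3 -m handwheel '[[0,0,0,0,0,0,0.7]]' >/dev/null; python3 st.py; python3 -m handwheel '[[0,0,0,0,0,0,0.7]]' >/dev/null; python3 st.py
```

```text
t 8.7 pos [512.96 204.73  84.78] yaw(tool x) 157.7 tilt [ 0.0025  0.0018 -1.    ] q6 -0.825 F [ 7.24  5.1  -8.12] M [ 1.114 -1.136 -0.217] w 35.99 g 30.0
t 8.825 pos [512.92 204.73  84.74] yaw(tool x) 157.69 tilt [ 0.0024  0.0018 -1.    ] q6 -0.825 F [ 6.83  5.29 -7.  ] M [ 1.047 -1.066 -0.273] w 35.46 g 30.0
t 8.95 pos [512.93 204.71  84.75] yaw(tool x) 157.69 tilt [ 0.0024  0.0018 -1.    ] q6 -0.825 F [ 6.52  6.31 -6.88] M [ 1.102 -1.093 -0.255] w 35.53 g 30.0
```

The stop is clear: about 0.25 N m at roughly 5.8° past two clicks, so the knob started at click 2. Next I turn it back to click 0 and then 120° clockwise.

```bash

python3 -m handwheel '[[0,0,0,0,0,0.05,0.7],[0,0,0,0,0,0.05,0.7],[0,0,0,0,0,0,0.7]]' >/dev/null; python3 st.py
python3 -m handwheel '[[0,0,0,0,0,0.07,0.7],[0,0,0,0,0,0.07,0.7],[0,0,0,0,0,0.07,0.7],[0,0,0,0,0,0.07,0.7],[0,0,0,0,0,0.07,0.7],[0,0,0,0,0,0.07,0.7],[0,0,0,0,0,0.07,0.7],[0,0,0,0,0,0.07,0.7],[0,0,0,0,0,0.07,0.7],[0,0,0,0,0,0.07,0.7]]' >/dev/null; python3 st.py
python3 -m handwheel '[[0,0,0,0,0,0.07,0.7],[0,0,0,0,0,0.07,0.7],[0,0,0,0,0,0.07,0.7],[0,0,0,0,0,0.07,0.7],[0,0,0,0,0,0.07,0.7],[0,0,0,0,0,0.07,0.7],[0,0,0,0,0,0.07,0.7],[0,0,0,0,0,0.07,0.7],[0,0,0,0,0,0.07,0.7],[0,0,0,0,0,0.07,0.7]]' >/dev/null; python3 st.py
```

```text
t 9.325 pos [512.85 204.58  84.75] yaw(tool x) 151.97 tilt [ 0.0023  0.0014 -1.    ] q6 -0.724 F [ 6.61  4.39 -6.45] M [ 0.852 -1.101 -0.017] w 35.24 g 30.0
t 10.575 pos [512.07 203.91  84.72] yaw(tool x) 111.78 tilt [ 7.e-04  2.e-04 -1.e+00] q6 -0.023 F [ 3.75  2.63 -3.99] M [ 0.268 -0.668  0.058] w 35.3 g 30.0
t 11.825 pos [511.05 203.83  84.7 ] yaw(tool x) 71.66 tilt [-1.4e-03 -2.0e-04 -1.0e+00] q6 0.677 F [ 0.11  2.6  -0.01] M [0.372 0.087 0.097] w 35.44 g 30.0
```

```bash

python3 -m handwheel '[[0,0,0,0,0,0.07,0.7],[0,0,0,0,0,0.07,0.7],[0,0,0,0,0,0.07,0.7],[0,0,0,0,0,0.07,0.7],[0,0,0,0,0,0.07,0.7],[0,0,0,0,0,0,0.7]]' >/dev/null; python3 st.py
python3 -m handwheel '[[0,0,0,0,0,0.06,0.7],[0,0,0,0,0,0.06,0.7],[0,0,0,0,0,0.06,0.7],[0,0,0,0,0,0.06,0.7],[0,0,0,0,0,0.06,0.7],[0,0,0,0,0,0.04,0.7],[0,0,0,0,0,0,0.7],[0,0,0,0,0,0,0.7]]' >/dev/null; python3 st.py
```

```text
t 12.575 pos [510.63 204.05  84.69] yaw(tool x) 51.76 tilt [-2.1e-03  1.0e-04 -1.0e+00] q6 1.025 F [-2.85  5.53  2.23] M [0.888 0.618 0.047] w 35.1 g 30.0
t 13.575 pos [510.3  204.4   84.68] yaw(tool x) 32.33 tilt [-2.7e-03  6.0e-04 -1.0e+00] q6 1.364 F [-4.19  7.58  2.95] M [ 1.271  0.889 -0.066] w 35.78 g 30.0
```

```bash

python3 -m handwheel '[[0,0,0,0,0,0,0.55],[0,0,0,0,0,0,0.4],[0,0,0,0,0,0,0.2],[0,0,0,0,0,0,0],[0,0,-10,0,0,0,0],[0,0,-30,0,0,0,0],[0,0,-30,0,0,0,0],[0,0,-30,0,0,0,0],[0,0,0,0,0,0,0]]'; python3 st.py 477.7 90 130
python3 - <<'E'
from h import *
from workcell import viewer
import pickle
d=pickle.load(open("im0.pkl","rb"));b=viewer.get_image("side")
cv2.imwrite("pics/after.png",np.hstack([cv2.resize(c["frame"][y:y+60,x:x+60],None,fx=6.5,fy=6.5,interpolation=cv2.INTER_CUBIC) for c,x,y in((d["side"],230,145),(b,230,145))]))
E
```

```text
t: 14.7
ee_pos: [513.4, 204.4, 187.5]
orientation: [-3.018, -0.872, -0.008]
ft_force: [-0.8, -0.6, -0.1]
width: 87.7
grasp_force: 0.0
t 14.7 pos [513.39 204.39 187.55] yaw(tool x) 32.25 tilt [ 0.0051  0.0019 -1.    ] q6 1.365 F [-0.81 -0.64 -0.06] M [-0.065  0.118  0.018] w 87.7 g 0.0
tool shift [-91.53  77.64  57.15]
```

View pics/after.png

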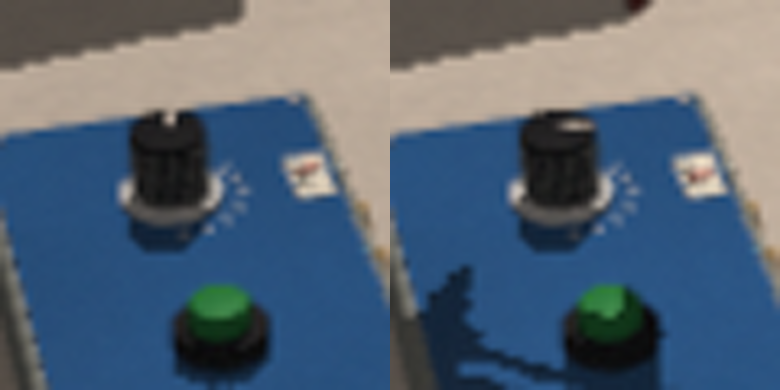

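The crop shows the knob line swung from pointing away (crop 169,117) to pointing right (crop 592,126), and the knob is free. I'll check the turned angle numerically.

```bash
python3 - <<'E'
from h import *
from workcell import viewer
import pickle
d=pickle.load(open("im0.pkl","rb"))["side"];b=viewer.get_image("side")
for c in(d,b):
    x,y=248,159
    g=cv2.resize(cv2.cvtColor(c["frame"],cv2.COLOR_BGR2GRAY)[y:y+12,x:x+16],None,fx=1,fy=1).astype(float)
    m=np.zeros_like(g); m[3:9,2:14]=np.clip(g[3:9,2:14]-75,0,None)
    print(g.astype(int)[2:10,2:15])
    v,u=np.indices(g.shape); p=(x+(u*m).sum()/m.sum(),y+(v*m).sum()/m.sum())
    w=plane(c,p,108)[:2]-[511.8,203]; print(p,w,"world yaw",np.degrees(np.arctan2(w[1],w[0])))
E
```

```text
[[171 170 162 156 151 157 165 158 148 140 127 114 109]
 [154 142 110  80  52 109 149  62  38  43  60  69  71]
 [ 68  42  30  31  30 119 157  30  32  31  42  60  69]
 [ 37  30  33  32  31  55  69  32  33  32  36  52  71]
 [ 34  31  31  31  32  33  34  34  34  34  31  44  67]
 [ 22  30  32  33  34  34  34  35  34  33  29  43  66]
 [ 28  18  26  31  32  33  32  31  26  22  27  42  62]
 [ 38  21  15  18  17  15  19  12  17  30  39  45  64]]
(np.float64(253.51904761904763), np.float64(162.3)) [ 0.08018626 16.63636692] world yaw 89.72384003131067
[[177 173 164 162 157 156 156 156 155 146 132 118 114]
 [161 140  90  79  33  34  33  37  43  52  61  71  73]
 [ 72  43  31  32  32  40  56  76  85  76  75  70  73]
 [ 42  31  32  33  32  50  88 127 145 126 113  80  74]
 [ 34  33  33  34  34  36  36  36  38  37  33  46  69]
 [ 28  32  33  36  35  37  37  37  36  35  29  43  68]
 [ 31  20  27  33  34  36  35  32  26  22  31  48  66]
 [ 45  19  16  17  18  15  16  15  18  29  42  49  65]]
(np.float64(255.10705596107056), np.float64(163.1435523114355)) [2.0349521 9.9543995] world yaw 78.44636124264662
```

```bash
python3 - <<'E'
from h import *
import pickle
d=pickle.load(open("im0.pkl","rb"))["side"]
for X in([512.5,204,108],[511.5,203,108]):
  for n,a in(("start click2",100-40),("now click6",100-120),("click5",0),("click7",-40)):
    t=np.radians(a-16.7); print(n,proj(d,np.array(X)+[10*np.cos(t),10*np.sin(t),0]).round(2))
E
```

```text
start click2 [257.19 162.92]
now click6 [259.37 164.83]
click5 [259.36 164.2 ]
click7 [258.99 165.43]
start click2 [257.04 163.16]
now click6 [259.23 165.08]
click5 [259.22 164.45]
click7 [258.84 165.68]
```

```bash
python3 - <<'E'
from h import *
from workcell import viewer
import pickle
d=pickle.load(open("im0.pkl","rb"));t=np.radians(-16.7)
ex,ey=np.array([np.cos(t),np.sin(t),0]),np.array([-np.sin(t),np.cos(t),0])
N0=np.array([498,157,72])+66*ex+57.5*ey
for n in("side","top"):
    P=[proj(d[n],N0-1.5*k*ey) for k in(2,5,6,7)]; print(n,"pred",[(p-P[0]).round(2).tolist() for p in P[1:]],P[0])
    r=[]
    for c in(d[n],viewer.get_image(n)):
        u0,v0=P[0].astype(int); b=c["frame"][v0-7:v0+8,u0-8:u0+10].astype(float)
        w=np.clip(b[:,:,2]-(b[:,:,1]+b[:,:,0])/2-25,0,None); w[(b.max(2)<60)]=0
        v,u=np.indices(w.shape); r.append(np.array([u0-8+(u*w).sum()/w.sum(),v0-7+(v*w).sum()/w.sum()])); print(r[-1],w.sum())
    print("obs shift",r[1]-r[0])
E
```

```text
side pred [[0.31, 0.78], [0.42, 1.04], [0.52, 1.31]] [277.44496584 170.73972324]
[279.68727273 171.72727273] 137.5
[279.99763593 171.78250591] 211.5
obs shift [0.31036321 0.05523318]
top pred [[1.27, 0.41], [1.69, 0.55], [2.12, 0.69]] [253.64884696 188.95183153]
[255.44622426 182.46453089] 218.5
[nan nan] 0.0
obs shift [nan nan]<stdin>:13: RuntimeWarning: invalid value encountered in scalar divide
```

The needle is too coarse to check, as the task warned. I'll move over to the button with the fingers shut and look at the knob line again from the top camera.

```bash

python3 -m handwheel '[[-30,26,0,0,0,0,1],[-30,26,0,0,0,0,1],[-31.5,25.6,0,0,0,0,1],[0,0,0,0,0,0,1],[0,0,20,0,0,0,1],[0,0,17,0,0,0,1],[0,0,0,0,0,0,1],[0,0,0,0,0,0,1]]'; python3 st.py 477.7 90 105
python3 - <<'E'
from h import *
from workcell import viewer
import pickle
d=pickle.load(open("im0.pkl","rb"));d2={n:viewer.get_image(n) for n in d};pickle.dump(d2,open("im1.pkl","wb"))
f=lambda c,x,y,s,k:cv2.resize(c["frame"][y:y+s,x:x+s],(k,k),interpolation=cv2.INTER_CUBIC)
cv2.imwrite("pics/btn.png",np.vstack([np.hstack([f(d["top"],232,192,34,290),f(d2["top"],232,192,34,290)]),np.hstack([f(d2["top"],195,155,110,290),f(d2["side"],210,120,100,290)])]))
E
```

```text
t: 15.9
ee_pos: [476.1, 89.8, 147.7]
orientation: [-3.018, -0.873, 0.0]
ft_force: [0.2, -0.0, 0.0]
width: 11.1
grasp_force: 0.0
t 15.9 pos [476.11  89.82 147.75] yaw(tool x) 32.27 tilt [-1.e-04  1.e-04 -1.e+00] q6 1.169 F [ 0.24 -0.03  0.01] M [-0.086  0.156 -0.004] w 11.14 g 0.0
tool shift [ 1.45  0.71 42.75]
```

View pics/btn.png

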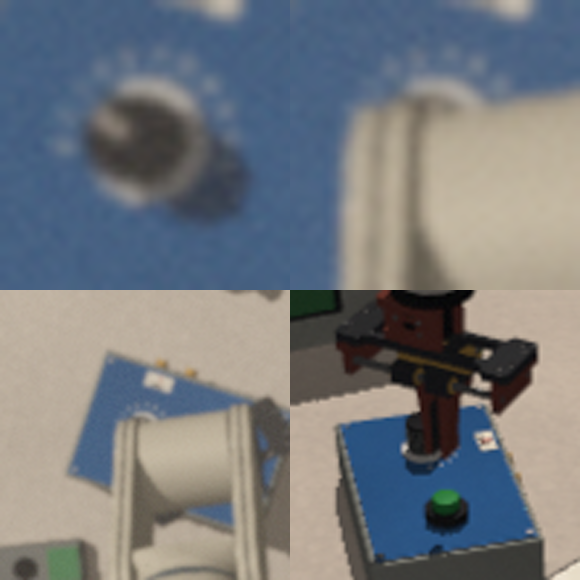

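In the start picture, the line sat at yaw of about 57° and the first tick at about 95°, so the knob started at click 2. The line is now at about −31°, and click 6 (−25° to −37°) is the nearest notch, which agrees with the 120° turn. Next is the button press.

```bash

python3 -m handwheel '[[1.4,0.7,10,0,0,0,1],[0,0,15,0,0,0,1],[0,0,15,0,0,0,1],[0,0,6,0,0,0,1],[0,0,0,0,0,0,1]]'; python3 st.py
python3 -m handwheel '[[0,0,2,0,0,0,1],[0,0,2,0,0,0,1],[0,0,1.5,0,0,0,1],[0,0,1.5,0,0,0,1],[0,0,0,0,0,0,1]]';python3 st.py
```

```text
t: 16.62
ee_pos: [476.9, 89.4, 100.9]
orientation: [-3.018, -0.872, 0.003]
ft_force: [-0.6, -0.2, 0.7]
width: 0.9
grasp_force: 0.0
t 16.625 pos [476.86  89.4  100.89] yaw(tool x) 32.24 tilt [-1.6e-03 -3.0e-04 -1.0e+00] q6 1.169 F [-0.57 -0.2   0.74] M [-0.048  0.137  0.029] w 0.87 g 0.0
t: 17.25
ee_pos: [477.3, 89.5, 94.6]
orientation: [-3.018, -0.872, 0.0]
ft_force: [-0.2, -0.2, -0.1]
width: 0.0
grasp_force: 0.0
t 17.25 pos [477.26  89.5   94.62] yaw(tool x) 32.25 tilt [-1.e-04 -0.e+00 -1.e+00] q6 1.169 F [-0.18 -0.16 -0.12] M [-0.027  0.124 -0.02 ] w 0.02 g 0.0
```

```bash

python3 -m handwheel '[[0,0,1,0,0,0,1],[0,0,1,0,0,0,1],[0,0,1,0,0,0,1],[0,0,0,0,0,0,1]]'|grep -E "pos|force"
python3 -m handwheel '[[0,0,1,0,0,0,1],[0,0,1,0,0,0,1],[0,0,1,0,0,0,1],[0,0,0,0,0,0,1],[0,0,0,0,0,0,1]]'|grep -E "pos|force"
```

```text
ee_pos: [477.4, 89.5, 91.7]
ft_force: [-0.6, -0.3, 2.7]
grasp_force: 1.6
ee_pos: [477.4, 89.5, 88.7]
ft_force: [-0.7, 0.4, 5.3]
grasp_force: 2.5
```

```bash

python3 -m handwheel '[[0,0,1,0,0,0,1],[0,0,0,0,0,0,1],[0,0,0,0,0,0,1]]'|grep -E "pos|force"
python3 -m handwheel '[[0,0,-2,0,0,0,1],[0,0,-3,0,0,0,1],[0,0,-5,0,0,0,1],[0,0,-15,0,0,0,1],[0,0,-30,0,0,0,1],[0,0,-40,0,0,0,1],[0,0,-30,0,0,0,1],[0,0,0,0,0,0,1]]'; python3 st.py 400 -50 210
```

```text
ee_pos: [477.4, 89.5, 87.8]
ft_force: [-0.4, 0.1, 6.1]
grasp_force: 2.7
t: 19.75
ee_pos: [478.8, 89.7, 215.5]
orientation: [3.017, 0.872, 0.009]
ft_force: [-0.4, -1.1, -0.7]
width: 0.7
grasp_force: 0.0
t 19.75 pos [478.85  89.75 215.53] yaw(tool x) 32.24 tilt [ 5.4e-03  9.0e-04 -1.0e+00] q6 1.169 F [-0.36 -1.07 -0.71] M [-0.062  0.148 -0.03 ] w 0.69 g 0.0
tool shift [-141.27   76.12    4.97]
```

```bash

python3 -m handwheel '[[-36,19,0,0,0,0,1],[-36,19,0,0,0,0,1],[-36,19,0,0,0,0,1],[-36,19,0,0,0,0,1],[0,0,0,0,0,0,1],[0,0,0,0,0,0,1]]'|grep -E "pos|force"
python3 - <<'E'
from h import *
from workcell import viewer
import pickle
d=pickle.load(open("im0.pkl","rb"));d2={n:viewer.get_image(n) for n in d}
f=lambda c,x,y,s,k:cv2.resize(c["frame"][y:y+s,x:x+s],(k,k),interpolation=cv2.INTER_CUBIC)
cv2.imwrite("pics/end.png",np.vstack([np.hstack([f(d["top"],232,192,34,290),f(d2["top"],232,192,34,290)]),np.hstack([f(d2["top"],195,155,110,290),f(d2["side"],230,145,60,290)])]))
E
```

```text
ee_pos: [396.1, -51.4, 212.4]
ft_force: [0.3, -0.4, 0.4]
grasp_force: 0.0
```

View pics/end.png

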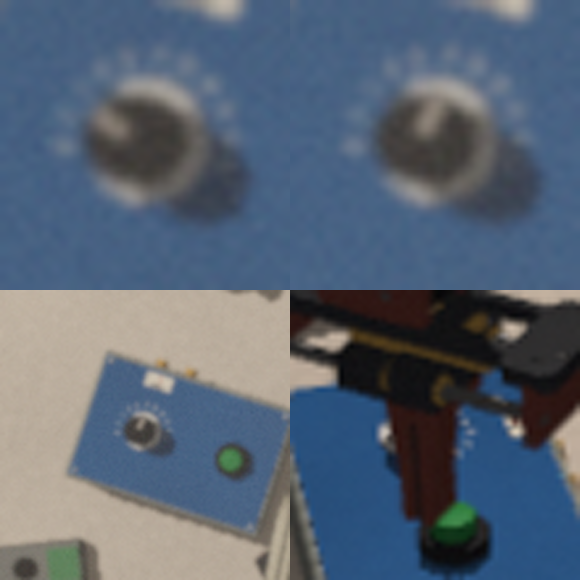

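The top view shows the knob line at about −23° (crop 425,135 to 438,105). It was at about +57° at the start, so it has turned 80°, from click 2 to click 6. The button is up and the arm is clear.

```bash
python3 -c "
from workcell import ctrl
print(ctrl.close_job())"
```

```text
the job is handed in; nothing more can be done
None
```

I turned the knob back to its stop (it started at click 2), then six clicks clockwise, pressed the green button about 6 mm at 6 N and let it come back up, and handed the job in; no verdict was shown.

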